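Step the inspection camera's filter turret to green

ROBOT

A 6-joint arm with a two-finger parallel gripper is mounted at the origin on the work surface. World frame = base frame: x ahead of the robot, y to its left, z up, the work surface at z = 0. Lengths are in m, angles in rad, forces in N, time in s.
With the tool pointing down it reaches from about 0.375 to 0.9 m from the base axis. Payload 3.1 kg.
Tool frame: the origin (TCP) lies midway between the tips of the shut fingers; the grasp point (between the pads) lies 19 mm behind it; z points along the fingers, y is the line along which they close (so a half turn about z gives the same grasp; the last joint's range is limited). The gripper opens to 85 mm and grips with 20 to 120 N. Pads are 22 mm wide; open, the fingers measure 114 mm over their backs; the gripper's body (76 mm by 85 mm) begins 54 mm behind the grasp point. The pads swing forward as they close: fully open they stand 13 mm farther back than shut.
Start: joints at [-1.369, 0.527, 1.433, -0, 1.181, -0.178], TCP at [0.232, -0.58, 0.231] pointing down, gripper open.
Joint ranges: [-3.08, 3.08], [-0.75, 2.2], [0.22, 2.44], [-1.43, 4.57], [0, 2.65], [-2.85, 2.85]. Speed limits (rad/s): [2.79, 2.79, 3.14, 3.14, 3.14, 3.14].

INTERFACE

Orientations are given as a unit quaternion [x, y, z, w].
In Python, from station import manip gives the robot as it stands. The module is installed in compiled form; this text tells all that it offers.
- The arm moves only by the tool apply_moves, never from a script. Its arguments are lists of equal length, an entry for each row: "claw": the gripper's target within -1 to 1 (fully open at 1, half-way at 0, shut at -1); "travel": the shift along the tool's x, y, z scaled (see below), a list of three; "turn": the turn, a rotation vector about the tool's x, y, z scaled (see below), a list of three. In form: {"claw": [claw, ...], "travel": [[dx, dy, dz], ...], "turn": [[rx, ry, rz], ...]}. A call has 1 to 5 rows; each row is the pose to reach, as a shift and turn from the pose commanded when the call began, along the tool's axes at that moment, turning the shorter way round; what a row does not reach only later rows make up. The controller multiplies each number of a shift by 800 mm and each number of a turn by 180 degrees. A row lasts 1/12 s, in which the tool goes at most 41.7 mm and 7.16 degrees, less where a joint would pass 70% of its speed; a pose out of reach is approached as far as the arm can. A call with a number of a shift or a turn outside -1 to 1 is refused whole. A call with a gripper value outside its range is refused whole. The fingers move at their own pace and stop on an object; "newtons" is the grip in N (left out, the last holds). Time passes only in rows, so rows that repeat a pose let the fingers close. It gives the time, the measured TCP pose, the force, the opening and the grip force at its end, in the units of the state.
- manip.sense(): the state, without advancing time (a new reading comes with each control period).
- manip.snapshot(name): name is "scene" or "side" or "wrist"; returns a dict with "pixels" (420x560x3 uint8, red, green, blue), "depth" (420x560 float32, m along the optical axis (not along the pixel's ray), 0 where there is no reading), "intrinsics" (3x3 intrinsics, pixels), "k1" (the pictures are not rectified: a ray, as slopes to the right and down, at radius r is drawn at 1 + k1 r^2 times it, then the intrinsics apply), "R" (3x3) and "t" (3): a world point X has camera coordinates R X + t. Camera axes: x right, y down, z forward; pixel columns grow to the right and rows downward; lengths in m; the calibration is good to about 2 mm. A picture is of the moment at which its call begins.
- manip.sign_off(): hands the job in; it is judged then, once.
The state is a dict: "t": time; "q": joint angles; "qd": joint speeds; "tau": joint torques, N m; "tcp_pos": TCP position; "tool_rot": TCP orientation; "force": force on the tool from outside, world axes, zero at the start; "ft_torque": the same for the moment, N m; "finger_gap": opening from 0.0 (shut) to 1.0 (fully open); "gripper_force": force on a finger pad.
Only numpy, scipy, OpenCV 4.12 (cv2) and the standard library are available. Lean on these libraries where they do the work, as an engineer would, in place of code of your own. Each camera call takes 0.05 s, during which the arm holds its last target. There are 200 camera calls.

TASK

The red batch code on the carton under the inspection camera is to be checked through the green filter. With a fingertip, gently push the filter turret round by its finger tabs until the green filter has clicked into place under the camera lens, then leave it. Push only, do not pinch the tabs; do not touch the filter glass or the camera, and leave the cartons and the bottle where they stand.

Things in the scene. Friction and masses are not known exactly. Their poses are not given: they have to be found in the camera images.
- stand: Inspection stand, fixed to the bench. Origin on the bench, straight below the turret's axis; z up; x points from that axis to the lens and column. Grey base plate 18 mm thick from x -100 to 200, y -130 to 130 mm; aluminium column 40 mm square, 373 mm high, at x 165 mm. It is turned up to 0.5 rad on the bench. The side away from the column (-x) is the free side, where the tabs are pushed.
- turret: Level dark disc, radius 70 mm, 6 mm thick, on a vertical axis; turns either way without end. Origin on the axis at its underside, 172 mm above the bench; z up. Five round filters 72 degrees apart, centres 50 mm from the axis; counter-clockwise from above: green at the turret's +x, clear 72, red 144, blue 216, yellow 288 degrees. A hub 14 mm in radius rises 17 mm over the underside.
- green_tab (a point): Middle of the finger tab in line with the green filter, 88 mm from the axis, 178 mm above the bench. All five filters have such a tab: black, upright, 8 mm wide, standing out beyond the rim from 70 to 105 mm from the axis, 170 to 186 mm above the bench (16 mm high). Beyond the rim the air below the tabs is free down to 70 mm above the bench, except near the column.
- turret_hub (a point): On the turret's axis at its top, 189 mm above the bench. A spring detent gives five clicks 72 degrees apart, one filter exactly under the lens in each; then two tabs stand on the free side, 36 degrees either side of the stand's -x. Leaving a click takes about 2 to 3 N at a tab; resistance fades to nothing half-way (36 degrees on); about 7 degrees past that the turret snaps on to the next click by itself.
- green_glass (a point): Centre of the green filter, 50 mm from the turret's axis, 175 mm above the bench. The turret starts at rest in one of the other four clicks, or now and then left balanced half-way between two clicks; green starts at least 40 degrees away from the lens.
- lens_axis (a point): Point on the camera's optical axis at filter height: 50 mm from the turret's axis along the stand's +x, 175 mm above the bench. The green filter's centre belongs here.
- camera_head: Blue camera 44 x 44 x 62 mm with a black lens 38 mm across pointing down, above the turret on the column's side, on a bracket from the column. Origin on the optical axis at bench height, axes as the stand's; the lens's lower end is 192 mm, the camera's top 303 mm above the bench. Not to be touched.
- filter_green: Green filter glass in the turret, 32 mm across, 5 mm thick, 1 mm proud of the disc, not to be touched. Origin: centre of its underside, 174 mm above the bench; its x points radially outwards from the turret's axis, to its own tab.
- filter_clear: Clear filter glass in the turret, 32 mm across, 5 mm thick, 1 mm proud of the disc, not to be touched. Origin: centre of its underside, 174 mm above the bench; its x points radially outwards from the turret's axis, to its own tab.
- filter_red: Red filter glass in the turret, 32 mm across, 5 mm thick, 1 mm proud of the disc, not to be touched. Origin: centre of its underside, 174 mm above the bench; its x points radially outwards from the turret's axis, to its own tab.
- filter_blue: Blue filter glass in the turret, 32 mm across, 5 mm thick, 1 mm proud of the disc, not to be touched. Origin: centre of its underside, 174 mm above the bench; its x points radially outwards from the turret's axis, to its own tab.
- filter_yellow: Yellow filter glass in the turret, 32 mm across, 5 mm thick, 1 mm proud of the disc, not to be touched. Origin: centre of its underside, 174 mm above the bench; its x points radially outwards from the turret's axis, to its own tab.
- test_carton: Bystander: loose ivory carton 150 x 50 x 50 mm with a red dotted code, lying on the base plate under the lens, its top 68 mm above the bench. Origin at the centre of its underside, x along its length.
- packed_carton: Bystander: loose ivory carton 50 x 50 x 150 mm standing on the bench beside the stand. Origin at the centre of its foot, z up.
- serum_bottle: Bystander: loose amber bottle with black cap, 37 mm across, 116 mm high, standing on the bench beside the stand. Origin at the centre of its foot, z up.

How it is judged:
By the outcome, as a careful person would: the job done as asked, in the order asked, and still so for the second after the job is handed in, with the robot touching nothing.
It also fails if it takes over 54 s, if anything falls off the work surface, if the arm or the gripper's body presses on something with over 40 N, if the wrist force passes 120 N, or if a joint passes its speed limit or range.

## Working session

There is one attempt and no reset: what is moved stays moved. The work goes in short steps, Python scripts to look and compute and a tool call to move; the robot and the scene stay as the last step left them, time stands still between calls to the robot, and variables do not carry over. Pictures are saved under pics/ and viewed, at most 10 in all, crops included, and the job is handed in when it is done.

Besides the shell and the picture viewer there is one more tool, called after "Emit:" as name(argument=value, ...) on one line, values as JSON. apply_moves: Moves the arm, as the interface text tells. Shifts and turns lie within -1 to 1; 1 stands for 800 mm of shift or 180 degrees of turn. Its arguments: {"type":"object","properties":{"claw":{"type":"array","items":{"type":"number"}},"travel":{"type":"array","items":{"type":"array","items":{"type":"number"}}},"turn":{"type":"array","items":{"type":"array","items":{"type":"number"}}},"newtons":{"type":"number"}},"required":["claw","travel","turn"]}

```bash
mkdir -p pics
cat > h.py <<'E'
import numpy as np, cv2
from station import manip
def ray(s,u,v):
    K=s["intrinsics"];d=np.array([(u-K[0,2])/K[0,0],(v-K[1,2])/K[1,1]]);p=d.copy()
    for _ in range(20): p=d/(1+s["k1"]*(p@p))
    R=s["R"];return -R.T@s["t"], R.T@np.array([p[0],p[1],1.])
def plane(s,u,v,z):
    o,d=ray(s,u,v);return o+d*(z-o[2])/d[2]
def depthpt(s,u,v):
    o,d=ray(s,u,v);return o+d*s["depth"][int(v),int(u)]
def shot(n,f):
    s=manip.snapshot(n);cv2.imwrite("pics/"+f,s["pixels"][:,:,::-1]);np.savez("pics/"+f[:-4]+".npz",**s);return s
E
python3 - <<'E'
from h import *
for n in("scene","side"):
    s=shot(n,n+"0.png");print(n,-s["R"].T@s["t"])
print(manip.sense())
a=[cv2.imread(f"pics/{n}0.png") for n in("scene","side")]
E
```

```text
scene [0.60675336 0.43055271 0.87973909]
side [0.18229799 0.61804807 0.91328902]
{'t': 0.1, 'q': array([-1.36952643e+00,  5.28390190e-01,  1.43377356e+00,  1.87613216e-05,
        1.18143067e+00, -1.78490843e-01]), 'qd': array([ 0.00053787, -0.00113563, -0.00364583,  0.00130484, -0.00118332,
        0.0009914 ]), 'tau': array([ 1.78837045e-04, -4.43304634e+01, -1.78585857e+01, -2.39765050e-04,
        3.88647895e-03, -4.16595782e-06]), 'tcp_pos': array([ 0.2315917 , -0.57980765,  0.23042125]), 'tool_rot': array([ 9.82027003e-01,  1.88737817e-01, -2.72494749e-06, -1.00091664e-03]), 'force': array([ 0.44180107, -0.21940602, -0.42335293]), 'ft_torque': array([-0.00333303, -0.00465632, -0.01583106]), 'gripper_force': 0.0, 'finger_gap': 1.005064305969712}
```

View pics/scene0.png

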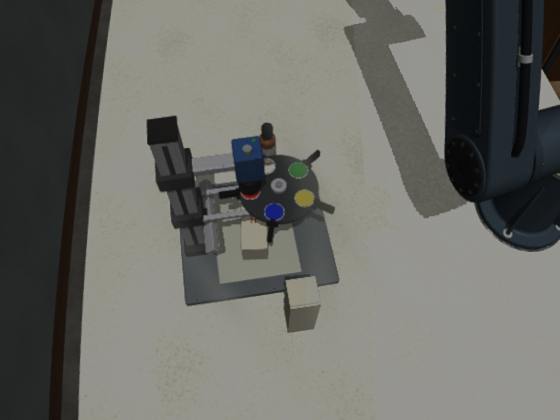

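View pics/side0.png

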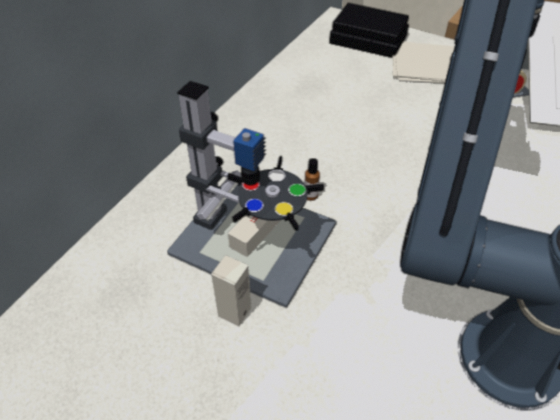

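The pictures show red under the lens. In the scene view the hub is at (279,185), green (298,170), yellow (304,198), blue (274,211) and clear (268,166). The bottle is at (268,140) and the standing carton at (302,300).

```bash
cat > loc.py <<'E'
from h import *
def cent(s,c,x0,x1,y0,y1):
    h=cv2.cvtColor(s["pixels"],cv2.COLOR_RGB2HSV).astype(int);H,S,V=h[...,0],h[...,1],h[...,2]
    lo,hi={"green":(45,80),"yellow":(18,33),"blue":(116,130),}[c]
    m=((H>=lo)&(H<=hi)&(S>150)&(V>90)).astype(np.uint8);b=np.zeros_like(m);b[y0:y1,x0:x1]=1;m*=b
    n,l,st,ce=cv2.connectedComponentsWithStats(m);i=1+np.argmax(st[1:,4]);return ce[i],st[i,4]
def tri(a,ua,b,ub):
    o1,d1=ray(a,*ua);o2,d2=ray(b,*ub)
    k=np.linalg.lstsq(np.c_[d1,-d2],o2-o1,rcond=None)[0];p,q=o1+k[0]*d1,o2+k[1]*d2
    return (p+q)/2,np.linalg.norm(p-q)
E
python3 - <<'E'
from loc import *
a=dict(np.load("pics/scene0.npz"));b=dict(np.load("pics/side0.npz"))
P={}
for c in("green","yellow","blue"):
    ua,na=cent(a,c,265,340,150,250);ub,nb=cent(b,c,235,330,165,235)
    p,e=tri(a,ua,b,ub);P[c]=plane(a,*ua,.178);print(c,ua,na,ub,nb,p.round(4),round(e,4),P[c].round(4),plane(b,*ub,.178).round(4))
h,e=tri(a,(279,185),b,(272,190));print("hub",h,e)
# circle through three
Q=np.array([P[c][:2] for c in P]);x=np.linalg.solve(np.c_[2*Q,np.ones(3)],(Q**2).sum(1));c=x[:2];print("axis",c,np.sqrt(x[2]+c@c))
for k in P: print(k,np.degrees(np.arctan2(*(P[k][:2]-c)[::-1])))
for n,u,v,z in(("red",250,192,.178),("column top",163,130,.373),("bottle cap",267,129,.116),("carton top",302,291,.150),("camtop",247,145,.303)):
    print(n,plane(a,u,v,z))
for n,u,v,z in(("column top",194,91,.373),("bottle cap",313,162,.116),("carton top",232,268,.150),("camtop",249,134,.303)):
    print(n,plane(b,u,v,z))
E
```

```text
Traceback (most recent call last):
  File "loc.py", line 6, in cent
    n,l,st,ce=cv2.connectedComponentsWithStats(m);i=1+np.argmax(st[1:,4]);return ce[i],st[i,4]
                                                      ~~~~~~~~~^^^^^^^^^^
ValueError: attempt to get argmax of an empty sequence
```

```bash
sed -i 's/"blue":(116,130)/"blue":(105,135)/; s/(S>150)&(V>90)/(S>120)\&(V>70)/' loc.py
cat > m.py <<'E'
from loc import *
a=dict(np.load("pics/scene0.npz"));b=dict(np.load("pics/side0.npz"))
for u,v in((298,170),(304,198),(274,211)): print(cv2.cvtColor(a["pixels"],cv2.COLOR_RGB2HSV)[v,u])
P={}
for c in("green","yellow","blue"):
    ua,na=cent(a,c,265,340,150,250);ub,nb=cent(b,c,235,330,165,235)
    p,e=tri(a,ua,b,ub);P[c]=plane(a,*ua,.178);print(c,ua,na,ub,nb,p.round(4),round(e,4),P[c].round(4),plane(b,*ub,.178).round(4))
h,e=tri(a,(279,185),b,(272,190));print("hub",h,e)
# circle through three
Q=np.array([P[c][:2] for c in P]);x=np.linalg.solve(np.c_[2*Q,np.ones(3)],(Q**2).sum(1));c=x[:2];print("axis",c,np.sqrt(x[2]+c@c))
for k in P: print(k,np.degrees(np.arctan2(*(P[k][:2]-c)[::-1])))
for n,u,v,z in(("red",250,192,.178),("column top",163,130,.373),("bottle cap",267,129,.116),("carton top",302,291,.150),("camtop",247,145,.303)):
    print(n,plane(a,u,v,z))
for n,u,v,z in(("column top",194,91,.373),("bottle cap",313,162,.116),("carton top",232,268,.150),("camtop",249,134,.303)):
    print(n,plane(b,u,v,z))
E
python3 m.py
```

```text
[ 60 105 100]
[ 26 147 135]
[116 212 119]
green [292.08695652 171.26086957] 23 [296.84033613 188.94957983] 119 [ 0.5154 -0.0448  0.1636] 0.0054 [ 0.5182 -0.0322  0.178 ] [ 0.5088 -0.0354  0.178 ]
yellow [304.10243902 197.89268293] 205 [283.47260274 208.30136986] 146 [0.5056 0.0255 0.1794] 0.0 [0.5054 0.0247 0.178 ] [0.5062 0.0243 0.178 ]
blue [273.82832618 211.12017167] 233 [253.86805556 204.42361111] 144 [0.5604 0.0457 0.1802] 0.0005 [0.5602 0.0442 0.178 ] [0.5615 0.0443 0.178 ]
hub [ 5.45890626e-01 -8.13645316e-05  1.87575167e-01] 0.000718629717004267
axis [0.54382952 0.00343733] 0.04393346840132925
green -125.68177335547608
yellow 151.06900474197684
blue 68.18538050187173
red [0.59656958 0.00167236 0.178     ]
column top [0.70880241 0.00692472 0.373     ]
bottle cap [ 0.54675281 -0.18258088  0.116     ]
carton top [0.530866   0.18059425 0.15      ]
camtop [ 0.594999   -0.00547155  0.303     ]
column top [0.70508247 0.00905608 0.373     ]
bottle cap [ 0.54550441 -0.18614672  0.116     ]
carton top [0.52740518 0.17804761 0.15      ]
camtop [ 0.59937014 -0.0071319   0.303     ]
```

Emit:
apply_moves(claw=[-1,-1,-1,-1,-1], travel=[[0.03,-0.036,-0.0125],[0.06,-0.072,-0.0125],[0.09,-0.108,-0.0125],[0.12,-0.144,-0.0125],[0.147,-0.179,-0.0125]], turn=[[0,0,0],[0,0,0],[0,0,0],[0,0,0],[0,0,0]])

```text
t: 0.52
tcp_pos: [0.288, -0.4016, 0.2409]
tool_rot: [0.982, 0.189, 0.0, -0.001]
force: [0.7, 0.0, 0.6]
finger_gap: 0.298
gripper_force: 0.0
```

Emit:
apply_moves(claw=[-1,-1,-1,-1,-1], travel=[[0.03,-0.036,-0.0125],[0.06,-0.072,-0.0125],[0.09,-0.108,-0.0125],[0.12,-0.144,-0.0125],[0.147,-0.179,-0.0125]], turn=[[0,0,0],[0,0,0],[0,0,0],[0,0,0],[0,0,0]])

```text
t: 0.93
tcp_pos: [0.3441, -0.2252, 0.2512]
tool_rot: [0.982, 0.189, 0.0, -0.0]
force: [1.2, 0.7, -0.1]
finger_gap: 0.003
gripper_force: 0.0
```

Emit:
apply_moves(claw=[-1,-1,-1,-1,-1], travel=[[0.03,-0.036,-0.0125],[0.06,-0.072,-0.0125],[0.09,-0.108,-0.0125],[0.12,-0.144,-0.0125],[0.147,-0.179,-0.0125]], turn=[[0,0,0],[0,0,0],[0,0,0],[0,0,0],[0,0,0]])

```text
t: 1.35
tcp_pos: [0.4003, -0.0487, 0.2613]
tool_rot: [0.982, 0.189, 0.0, -0.0]
force: [0.8, -0.8, 0.1]
finger_gap: -0.0
gripper_force: 0.0
```

Now turn the tool, and then take wrist and side views.

Emit:
apply_moves(claw=[-1,-1,-1,-1,-1], travel=[[0,0,0],[0,0,0],[0,0,0],[0,0,0],[0,0,0]], turn=[[0,0,-0.19],[0,0,-0.19],[0,0,-0.19],[0,0,-0.19],[0,0,-0.19]])

```text
t: 1.77
tcp_pos: [0.3999, -0.0502, 0.2611]
tool_rot: [0.882, 0.472, -0.0, -0.0]
force: [0.4, -0.1, -0.4]
finger_gap: 0.003
gripper_force: 0.0
```

Emit:
apply_moves(claw=[-1,-1,-1,-1,-1], travel=[[0,0,0],[0,0,0],[0,0,0],[0,0,0],[0,0,0]], turn=[[0,0,-0.19],[0,0,-0.19],[0,0,-0.19],[0,0,-0.19],[0,0,-0.19]])

```text
t: 2.18
tcp_pos: [0.3998, -0.0505, 0.2611]
tool_rot: [0.704, 0.71, -0.0, -0.0]
force: [-0.3, -0.1, 0.0]
finger_gap: -0.003
gripper_force: 0.0
```

Emit:
apply_moves(claw=[-1,-1,-1,-1,-1], travel=[[0,0,0],[0,0,0],[0,0,0],[0,0,0],[0,0,0]], turn=[[0,0,-0.19],[0,0,-0.19],[0,0,-0.19],[0,0,-0.19],[0,0,-0.19]])

```text
t: 2.6
tcp_pos: [0.3998, -0.0505, 0.2611]
tool_rot: [0.464, 0.886, -0.0, -0.0]
force: [0.7, 0.3, 0.0]
finger_gap: -0.001
gripper_force: 0.0
```

```bash
sed -i 's/(S>120)&(V>70)/(S>70)\&(V>50)/' loc.py; python3 m.py | grep -E "green|yellow|blue"
python3 -c "
from h import *
s=shot('wrist','w1.png');print(-s['R'].T@s['t']);q=manip.sense();print(q['tcp_pos'],q['tool_rot'],q['q'])"
```

```text
green [297.74489796 169.58163265] 196 [297.03896104 188.92857143] 154 [ 0.5078 -0.0339  0.1795] 0.0006 [ 0.5077 -0.0346  0.178 ] [ 0.5085 -0.0356  0.178 ]
yellow [304.14574899 197.68016194] 247 [283.5433526  208.16184971] 173 [0.5055 0.0253 0.1797] 0.0 [0.5052 0.0243 0.178 ] [0.5062 0.0239 0.178 ]
blue [273.84150943 211.19245283] 265 [254.08602151 204.30645161] 186 [0.5603 0.0455 0.1801] 0.0001 [0.5602 0.0444 0.178 ] [0.5613 0.0438 0.178 ]
green -141.30279442342277
yellow 146.07417962094758
blue 74.11189412259644
[0.3598508  0.00537488 0.40394194]
[ 0.39978659 -0.05051506  0.2610789 ] [ 4.63177452e-01  8.86265474e-01 -4.78564509e-05 -3.93565057e-04] [-4.04728184e-01  1.80641462e-01  1.91442773e+00 -4.04115666e-05
  1.04731562e+00 -1.01235008e+00]
```

View pics/w1.png

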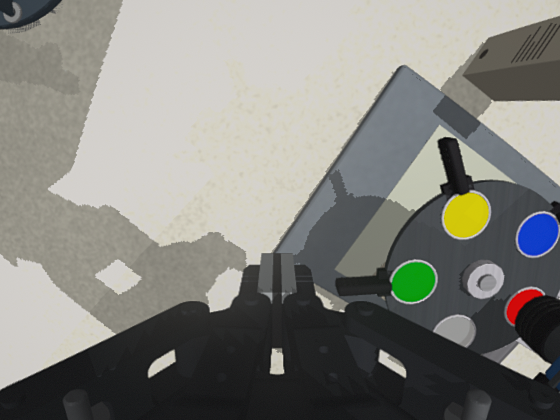

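The wrist view agrees: turret at a click with red under the lens, yellow's tab (453,165) and green's tab (365,285) on the free side. The axis is at about (0.547, -0.004) and the stand is turned about 2.2°. Green needs 144° counter-clockwise, so two pushes. I'll hover behind yellow's tab and go down.

Emit:
apply_moves(claw=[-1,-1,-1,-1,-1], travel=[[0.012,0.04,0.0],[0.024,0.08,0.0],[0.036,0.12,0.02],[0.048,0.16,0.035],[0.058,0.186,0.051]], turn=[[0,0,0],[0,0,0],[0,0,0],[0,0,0],[0,0,0]])

```text
t: 3.07
tcp_pos: [0.4988, 0.0736, 0.2201]
tool_rot: [0.467, 0.884, 0.001, 0.001]
force: [0.4, -0.3, 0.4]
finger_gap: 0.005
gripper_force: 0.0
```

```bash
cat > plan.py <<'E'
import sys; from h import *
from scipy.spatial.transform import Rotation as Ro
# args: phi,r,z triples -> rows
s=manip.sense();p=s["tcp_pos"];R=Ro.from_quat(s["tool_rot"]);A=np.array([.547,-.004])
d=p[:2]-A;print("now phi",np.degrees(np.arctan2(d[1],d[0])).round(1),"r",np.hypot(*d).round(4),"z",p[2].round(4),"f",s["force"].round(1))
T,U=[],[]
for a in sys.argv[1:]:
    f,r,z=map(float,a.split(","));f=np.radians(f);c,n=np.cos(f),np.sin(f)
    W=Ro.from_matrix(np.array([[c,n,0],[n,-c,0],[0,0,-1]]))
    T.append((R.inv().apply(np.array([A[0]+r*c,A[1]+r*n,z])-p)/.8).round(3).tolist());U.append(((R.inv()*W).as_rotvec()/np.pi).round(3).tolist())
print(T);print(U)
E
python3 plan.py 124,.092,.19 124,.092,.168
python3 -c "
from h import *
s=shot('wrist','w2.png')"
```

```text
now phi 121.8 r 0.0913 z 0.2201 f [ 0.4 -0.3  0.4]
[[0.001, -0.004, 0.038], [0.001, -0.004, 0.065]]
[[0.001, 0.0, 0.002], [0.001, 0.0, 0.002]]
```

View pics/w2.png

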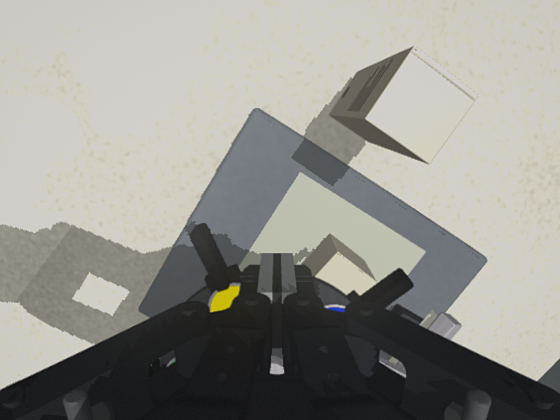

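The fingertip (278,270) hangs between yellow's tab (208,255) and blue's tab (385,290), clear of both. Going down.

Emit:
apply_moves(claw=[-1,-1,-1,-1,-1], travel=[[0.001,-0.004,0.015],[0.001,-0.004,0.03],[0.001,-0.004,0.045],[0.001,-0.004,0.065],[0.001,-0.004,0.065]], turn=[[0,0,0],[0,0,0],[0,0,0],[0,0,0],[0,0,0]])

```text
t: 3.53
tcp_pos: [0.4914, 0.0705, 0.166]
tool_rot: [0.467, 0.884, -0.001, -0.003]
force: [-0.2, -0.2, -0.1]
finger_gap: -0.0
gripper_force: 0.0
```

```bash
python3 plan.py 128,.092,.168 132,.092,.168 136,.092,.168 140,.092,.168 144,.092,.168
```

```text
now phi 126.7 r 0.093 z 0.166 f [-0.2 -0.2 -0.1]
[[-0.001, -0.003, -0.002], [-0.002, -0.01, -0.002], [-0.004, -0.018, -0.002], [-0.005, -0.026, -0.002], [-0.008, -0.034, -0.002]]
[[-0.002, -0.001, -0.021], [-0.002, -0.001, -0.043], [-0.001, -0.001, -0.065], [-0.001, -0.001, -0.087], [-0.001, -0.002, -0.11]]
```

Emit:
apply_moves(claw=[-1,-1,-1,-1,-1], travel=[[-0.001,-0.005,-0.001],[-0.002,-0.012,-0.001],[-0.004,-0.019,-0.001],[-0.005,-0.026,-0.001],[-0.008,-0.034,-0.001]], turn=[[0,0,-0.021],[0,0,-0.043],[0,0,-0.065],[0,0,-0.087],[0,0,-0.11]])

```text
t: 3.95
tcp_pos: [0.4749, 0.0504, 0.1699]
tool_rot: [0.307, 0.952, 0.001, 0.0]
force: [0.9, 3.3, -1.2]
finger_gap: -0.003
gripper_force: 1.5
```

```bash
python3 plan.py 148,.092,.168 152,.092,.168 156,.092,.168 160,.092,.168 164,.092,.168
```

```text
now phi 142.9 r 0.0903 z 0.1699 f [ 0.9  3.3 -1.2]
[[0.002, -0.01, 0.002], [0.001, -0.018, 0.002], [-0.0, -0.026, 0.002], [-0.002, -0.034, 0.002], [-0.005, -0.041, 0.002]]
[[0.001, -0.0, -0.021], [0.001, -0.0, -0.043], [0.001, -0.0, -0.065], [0.001, 0.0, -0.088], [0.001, 0.0, -0.11]]
```

Emit:
apply_moves(claw=[-1,-1,-1,-1,-1], travel=[[0.001,-0.009,0.001],[0.001,-0.017,0.001],[0.0,-0.025,0.001],[-0.002,-0.033,0.001],[-0.005,-0.041,0.001]], turn=[[0,0,-0.021],[0,0,-0.043],[0,0,-0.065],[0,0,-0.088],[0,0,-0.11]])

```text
t: 4.37
tcp_pos: [0.4596, 0.0209, 0.1694]
tool_rot: [0.139, 0.99, 0.0, 0.001]
force: [0.7, 1.3, -0.3]
finger_gap: -0.0
gripper_force: 0.7
```

```bash
python3 plan.py 167,.092,.168 171,.092,.168 175,.092,.168 178,.092,.168 181,.092,.168
```

```text
now phi 164.1 r 0.0909 z 0.1694 f [ 0.7  1.3 -0.3]
[[0.001, -0.006, 0.002], [0.001, -0.014, 0.002], [-0.001, -0.022, 0.002], [-0.002, -0.028, 0.002], [-0.004, -0.033, 0.002]]
[[0.0, 0.001, -0.016], [0.0, 0.001, -0.039], [0.0, 0.001, -0.061], [0.0, 0.001, -0.077], [0.0, 0.001, -0.094]]
```

Emit:
apply_moves(claw=[-1,-1,-1,-1,-1], travel=[[0.001,-0.006,0.001],[0.001,-0.014,0.001],[-0.001,-0.022,0.001],[-0.002,-0.028,0.001],[-0.004,-0.033,0.001]], turn=[[0,0,-0.016],[0,0,-0.039],[0,0,-0.061],[0,0,-0.077],[0,0,-0.094]])

```text
t: 4.78
tcp_pos: [0.4545, -0.0058, 0.1684]
tool_rot: [-0.008, 1.0, -0.0, 0.0]
force: [-0.4, -0.1, -0.2]
finger_gap: -0.0
gripper_force: 0.0
```

```bash
python3 plan.py 181,.092,.168 181,.092,.22; python3 -c "
from h import *
s=shot('side','s2.png');t=shot('scene','c2.png')
cv2.imwrite('pics/cmb.png',np.hstack([s['pixels'][80:330,130:400],t['pixels'][80:330,130:400]])[:,:,::-1])"
```

```text
now phi -178.9 r 0.0925 z 0.1684 f [-0.4 -0.1 -0.2]
[[-0.001, 0.0, 0.001], [-0.001, 0.0, -0.064]]
[[-0.0, 0.0, -0.0], [-0.0, 0.0, -0.0]]
```

View pics/cmb.png

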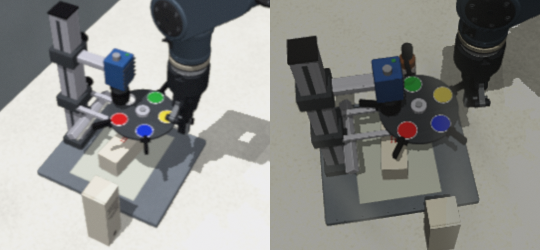

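The turret has turned: clear is under the lens, and green is next. In the crop, blue is at (440,123), yellow (443,94) and green (412,83). I'll lift, go back and repeat the stroke on blue's tab.

Emit:
apply_moves(claw=[-1,-1,-1,-1,-1], travel=[[0,0,-0.02],[0,0,-0.04],[0,0,-0.064],[0,0,-0.064],[0,0,-0.064]], turn=[[0,0,0],[0,0,0],[0,0,0],[0,0,0],[0,0,0]])

```text
t: 5.3
tcp_pos: [0.4552, -0.0053, 0.22]
tool_rot: [-0.007, 1.0, -0.0, 0.001]
force: [0.3, 0.8, -0.8]
finger_gap: 0.002
gripper_force: 0.0
```

```bash
python3 plan.py 152,.092,.22  124,.092,.22
python3 - <<'E'
from loc import *
a=shot("scene","c3.png");A=np.array([.547,-.004])
for c in("green","yellow","blue"):
    u,n=cent(a,c,265,340,150,250);d=plane(a,*u,.178)[:2]-A;print(c,u.round(),n,np.degrees(np.arctan2(d[1],d[0])).round(1),np.hypot(*d).round(3))
E
```

```text
now phi -179.2 r 0.0918 z 0.22 f [ 0.3  0.8 -0.8]
[[-0.014, 0.055, -0.0], [-0.052, 0.096, 0.0]]
[[0.0, 0.001, 0.16], [0.0, 0.001, 0.316]]
green [268. 165.] 114 -76.3 0.048
yellow [298. 169.] 225 -141.8 0.05
blue [304. 198.] 238 145.8 0.05
```

Emit:
apply_moves(claw=[-1,-1,-1,-1,-1], travel=[[-0.003,0.014,0],[-0.007,0.028,0],[-0.01,0.042,0],[-0.014,0.055,0],[-0.014,0.055,0]], turn=[[0,0,0.035],[0,0,0.07],[0,0,0.11],[0,0,0.16],[0,0,0.16]])

```text
t: 5.77
tcp_pos: [0.4645, 0.0404, 0.2178]
tool_rot: [0.243, 0.97, 0.0, -0.001]
force: [-0.0, 0.2, 0.3]
finger_gap: 0.0
gripper_force: 0.0
```

```bash
python3 plan.py 145,.092,.22 138,.092,.22 131,.092,.22 124,.092,.22
```

```text
now phi 151.7 r 0.0936 z 0.2178 f [-0.   0.2  0.3]
[[-0.003, 0.013, -0.003], [-0.005, 0.027, -0.003], [-0.01, 0.041, -0.003], [-0.015, 0.053, -0.003]]
[[-0.0, -0.001, 0.038], [-0.0, -0.001, 0.077], [-0.0, -0.001, 0.116], [-0.0, -0.001, 0.155]]
```

Emit:
apply_moves(claw=[-1,-1,-1,-1,-1], travel=[[-0.003,0.013,-0.001],[-0.005,0.027,-0.001],[-0.01,0.041,-0.001],[-0.015,0.053,-0.001],[-0.015,0.053,-0.001]], turn=[[0,0,0.038],[0,0,0.077],[0,0,0.116],[0,0,0.155],[0,0,0.155]])

```text
t: 6.18
tcp_pos: [0.4964, 0.0716, 0.2187]
tool_rot: [0.469, 0.883, 0.0, -0.0]
force: [-0.0, 0.7, 0.1]
finger_gap: 0.002
gripper_force: 0.0
```

```bash
python3 plan.py 124,.092,.168
```

```text
now phi 123.8 r 0.091 z 0.2187 f [-0.   0.7  0.1]
[[0.001, -0.0, 0.063]]
[[-0.0, -0.0, 0.0]]
```

Emit:
apply_moves(claw=[-1,-1,-1,-1,-1], travel=[[0.001,0,0.015],[0.001,0,0.03],[0.001,0,0.045],[0.001,0,0.063],[0.001,0,0.063]], turn=[[0,0,0],[0,0,0],[0,0,0],[0,0,0],[0,0,0]])

```text
t: 6.6
tcp_pos: [0.4922, 0.0712, 0.1664]
tool_rot: [0.467, 0.884, -0.002, -0.003]
force: [-0.1, 0.2, 0.1]
finger_gap: -0.001
gripper_force: 0.0
```

```bash
python3 plan.py 128,.092,.168 132,.092,.168 136,.092,.168 140,.092,.168 144,.092,.168
```

```text
now phi 126.1 r 0.0931 z 0.1664 f [-0.1  0.2  0.1]
[[-0.002, -0.004, -0.002], [-0.002, -0.012, -0.002], [-0.004, -0.02, -0.002], [-0.006, -0.027, -0.002], [-0.008, -0.035, -0.002]]
[[-0.002, -0.002, -0.02], [-0.002, -0.002, -0.043], [-0.002, -0.002, -0.065], [-0.002, -0.002, -0.087], [-0.002, -0.002, -0.109]]
```

Emit:
apply_moves(claw=[-1,-1,-1,-1,-1], travel=[[-0.001,-0.005,-0.001],[-0.002,-0.012,-0.001],[-0.004,-0.02,-0.001],[-0.006,-0.027,-0.001],[-0.008,-0.035,-0.001]], turn=[[0,0,-0.021],[0,0,-0.043],[0,0,-0.065],[0,0,-0.087],[0,0,-0.11]])

```text
t: 7.02
tcp_pos: [0.4752, 0.0507, 0.1702]
tool_rot: [0.307, 0.952, 0.001, -0.0]
force: [1.4, 1.6, -1.5]
finger_gap: 0.002
gripper_force: 1.5
```

```bash
python3 plan.py 148,.092,.168 152,.092,.168 156,.092,.168 160,.092,.168 164,.092,.168
```

```text
now phi 142.7 r 0.0903 z 0.1702 f [ 1.4  1.6 -1.5]
[[0.002, -0.011, 0.003], [0.001, -0.019, 0.003], [-0.0, -0.026, 0.003], [-0.002, -0.034, 0.003], [-0.005, -0.042, 0.003]]
[[0.0, -0.0, -0.021], [0.0, -0.0, -0.043], [0.0, -0.0, -0.065], [0.0, -0.0, -0.088], [0.0, -0.0, -0.11]]
```

Emit:
apply_moves(claw=[-1,-1,-1,-1,-1], travel=[[0.001,-0.009,0.001],[0.001,-0.017,0.001],[0.0,-0.025,0.001],[-0.002,-0.033,0.001],[-0.005,-0.041,0.001]], turn=[[0,0,-0.021],[0,0,-0.043],[0,0,-0.065],[0,0,-0.088],[0,0,-0.11]])

```text
t: 7.43
tcp_pos: [0.4597, 0.0214, 0.1698]
tool_rot: [0.138, 0.99, 0.0, 0.001]
force: [0.2, 1.0, 0.8]
finger_gap: 0.003
gripper_force: 0.8
```

```bash
python3 plan.py 167,.092,.168 171,.092,.168 175,.092,.168 178,.092,.168 181,.092,.168
```

```text
now phi 163.8 r 0.0909 z 0.1698 f [0.2 1.  0.8]
[[0.001, -0.006, 0.002], [0.0, -0.014, 0.002], [-0.001, -0.022, 0.002], [-0.002, -0.028, 0.002], [-0.004, -0.034, 0.002]]
[[0.0, 0.0, -0.016], [0.0, 0.0, -0.038], [0.0, 0.0, -0.061], [0.0, 0.0, -0.077], [0.0, 0.0, -0.094]]
```

Emit:
apply_moves(claw=[-1,-1,-1,-1,-1], travel=[[0.001,-0.006,0.001],[0.001,-0.014,0.001],[-0.001,-0.022,0.001],[-0.002,-0.028,0.001],[-0.004,-0.034,0.001]], turn=[[0,0,-0.016],[0,0,-0.039],[0,0,-0.061],[0,0,-0.077],[0,0,-0.094]])

```text
t: 7.85
tcp_pos: [0.4543, -0.0059, 0.1687]
tool_rot: [-0.008, 1.0, 0.0, -0.0]
force: [-1.0, 0.2, 0.7]
finger_gap: 0.004
gripper_force: 0.0
```

Emit:
apply_moves(claw=[-1,-1,-1,-1,-1], travel=[[0,0,-0.02],[0,0,-0.04],[0,0,-0.064],[0,0,-0.08],[0,0,-0.1]], turn=[[0,0,0],[0,0,0],[0,0,0],[0,0,0],[0,0,0]])

```text
t: 8.27
tcp_pos: [0.4541, -0.0056, 0.2492]
tool_rot: [-0.007, 1.0, 0.0, -0.001]
force: [-0.3, -0.3, 0.5]
finger_gap: -0.001
gripper_force: 0.0
```

Run:
```python
from loc import *
a=shot("scene","c4.png");A=np.array([.547,-.004]);s=shot("side","s4.png")
for c in("yellow","blue"):
    u,n=cent(a,c,255,340,150,250);d=plane(a,*u,.178)[:2]-A;print(c,u.round(),n,np.degrees(np.arctan2(d[1],d[0])).round(1),np.hypot(*d).round(3))
cv2.imwrite('pics/cmb2.png',np.hstack([s['pixels'][80:330,130:400],a['pixels'][80:330,130:400]])[:,:,::-1])
```

```text
yellow [268. 165.] 141 -75.4 0.048
blue [298. 170.] 213 -141.8 0.05
```

View pics/cmb2.png

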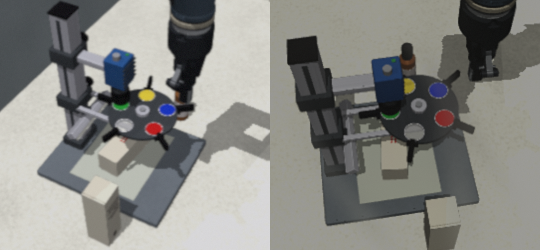

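Green is under the lens ((390,115) in the crop). Blue sits at -141.8°, which is exactly a click, and the cartons and bottle haven't moved. I'll back off a little and hand in.

Emit:
apply_moves(claw=[-1,-1,-1,-1,-1], travel=[[0,0,-0.01],[0,0,-0.02],[0,0,-0.03],[0,0,-0.03],[0,0,-0.03]], turn=[[0,0,0],[0,0,0],[0,0,0],[0,0,0],[0,0,0]])

```text
t: 8.78
tcp_pos: [0.4552, -0.0057, 0.2728]
tool_rot: [-0.006, 1.0, -0.0, 0.0]
force: [0.2, -0.4, 0.1]
finger_gap: 0.004
gripper_force: 0.0
```

```bash
python3 -c "
from station import manip
print(manip.sign_off())"
```

```text
the job is handed in; nothing more can be done
None
```

The green filter is clicked in under the camera lens after two gentle tab pushes (about 3 N, 8.8 s in all); the arm is clear, the cartons and bottle look unmoved in the final pictures, and the job is handed in.

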